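# Find the specimen tub lid that rocks and snap it home

### The job

Four closed specimen tubs stand in their carrier for collection, but one lid is only resting on its snaps: it looks like the others, yet rocks when you press lightly on its tab edge or the far edge. Press the lids with your fingertips to find it, then press both of those edges down until they snap and the lid is fully home and level. Only press, gently: do not lift or shift any tub or lid, and leave the vial, the tape roll and the pen beside the carrier where they are.

Things in the scene. Friction and masses are not known exactly. Their poses are not given: they have to be found in the camera images.
- carrier: Grey plastic transport carrier, fixed, 192 x 192 mm over its rim, 37 mm high, with 2 x 2 square sockets. Origin: centre of its underside; the socket centres lie at +-48 mm in its x and y. Turned by at most 0.4 rad; the tubs stand square in it, and every lid's thumb tab points to the carrier's -x side, roughly at the robot.
- lid_a_mid (a point): Middle of the top plate of a lid, on its blank paper label; x points from the tab to the far edge, z up. The four lids are alike: white, 74 x 74 mm, skirt 13 mm high, with a raised rim 5 mm wide and 2.5 mm high. They close white tubs, 68 x 68 mm, loose in the sockets with 1 mm of play.
- lid_a_tab (a point): Top of the raised rim at the tab edge of this lid, 33.5 mm from its middle, where one presses for the snap below. Each lid has two snaps, here and at the far edge, each marked by a small clip on the skirt. A lid that is home does not yield here.
- lid_a_back (a point): Top of the raised rim at the far edge, the one across from the tab, 33.5 mm from the lid's middle; the place to press for the second snap.
- lid_b_mid (a point): The same for another lid. Height does not tell the loose lid: the tubs stand on pads of unequal thickness, so that the rims lie 66 to 72 mm above the table, and all four are level at the start.
- lid_b_tab (a point): The same for another lid. If the lid is the loose one, even 2 N here tip it: this edge dips about 3 mm, the far edge rises about 1 mm, and it swings back when let go. At 7 to 10 N the snap gives with a drop, and the edge stays about 8 mm below its start.
- lid_b_back (a point): The same for another lid. The two edges snap one by one: after the first the lid slopes, the other edge standing proud until it is pressed too. Then both lie about 7 mm lower than at the start. More than 15 N is not needed.
- lid_c_mid (a point): The same for another lid.
- lid_c_tab (a point): The same for another lid.
- lid_c_back (a point): The same for another lid.
- lid_d_mid (a point): The same for another lid.
- lid_d_tab (a point): The same for another lid.
- lid_d_back (a point): The same for another lid.
- vial_big: Glass vial, 33 mm wide, 56 mm high, standing on the table left of the carrier. Bystander. Origin: centre of its underside.
- tape_roll: Roll of surgical tape, 56 mm wide, 25 mm high, lying flat left of the carrier. Bystander. Origin: centre of its underside.
- pen: Pen, 145 mm long, lying in front of the carrier. Bystander. Origin: middle of its underside, y along it.

How it is judged (in metres and radians):
At the end, for the whole second after the job is handed in: The lid that rocked is snapped down on both sides: its tab edge and its far edge both stay more than 5.5 mm lower than at the start, all four lids lie level (within 0.03 rad) with their middles within 12 mm of where they started, and vial, tape roll and pen are within 15 mm of their places ((distance of each of lid_a_tab, lid_a_back from where it was at the start of the episode above 0.0055 m or distance of each of lid_b_tab, lid_b_back from where it was at the start of the episode above 0.0055 m or distance of each of lid_c_tab, lid_c_back from where it was at the start of the episode above 0.0055 m or distance of each of lid_d_tab, lid_d_back from where it was at the start of the episode above 0.0055 m) and angle between each of lid_a_mid, lid_b_mid, lid_c_mid, lid_d_mid's own z axis and vertical below 0.03 rad and distance of each of lid_a_mid, lid_b_mid, lid_c_mid, lid_d_mid from where it was at the start of the episode below 0.012 m and distance of each of vial_big, tape_roll, pen from where it was at the start of the episode below 0.015 m); the robot touches nothing.
It fails at once if the robot presses on anything with more than 45 N (contact force between any of the arm, the fingers and anything else above 45 N).
It fails at once if a lid or its tub is lifted, tipped or shifted (a lid's middle moves more than 12 mm) (distance of any of lid_a_mid, lid_b_mid, lid_c_mid, lid_d_mid from where it was at the start of the episode above 0.012 m).
It fails at once if a bystander (vial, tape roll, pen) is moved by more than 15 mm (distance of any of vial_big, tape_roll, pen from where it was at the start of the episode above 0.015 m).
It also fails if it takes over 51 s, if anything falls off the work surface, if the arm or the gripper's body presses on something with over 40 N, if the wrist force passes 120 N, or if a joint passes its speed limit or range.

### The arm

A 6-joint arm with a two-finger parallel gripper is mounted at the origin on a cart in front of the work surface, level with it; the furniture and walls round the work are solid. World frame = base frame: x ahead of the robot, y to its left, z up, the work surface at z = 0. Lengths are in mm, angles in rad, forces in N, time in s.
With the tool pointing down it reaches from about 350 to 875 mm from the base axis. Payload 4.2 kg.
Tool frame: the origin (TCP) lies between the finger pads; the fingertips stand 17 mm ahead of it and the grasp point (between the pads) lies 2 mm behind it; z points along the fingers, y is the line along which they close (so a half turn about z gives the same grasp; the last joint's range is limited). The gripper opens to 85 mm and grips with 20 to 120 N. Pads are 22 mm wide; open, the fingers measure 114 mm over their backs; the gripper's body (76 mm by 85 mm) begins 54 mm behind the grasp point. The pads swing forward as they close: fully open they stand 13 mm farther back than shut.
Start: joints at [1.463, 0.385, 0.008, 0, -1.194, -0.259], TCP at [224.111, 583.415, 248.312] pointing down, gripper open.
Joint ranges: [-3.14, 3.14], [-1.21, 2.06], [-1.07, 1.41], [-3.16, 2.05], [-2.99, -0.16], [-3.1, 3.1]. Speed limits (rad/s): [2.79, 2.79, 3.14, 3.14, 3.14, 3.14].

### API

Orientations are given as a unit quaternion [x, y, z, w].
In Python, from bench import arm gives the robot as it stands.
- The arm moves only by the shell command python3 jog.py 'ROWS' [OPENING]. ROWS is 1 to 10 rows, parted by a bar, with the numbers parted by spaces; each row has 6 numbers: dx, dy, dz in normalised numbers (1 is 100 cm), then a rotation vector rx, ry, rz in fractions of the full range, 1 being 2 rad; each row is the pose to reach, as a shift and turn from the pose commanded when the command began, along the tool's axes at that moment; what a row does not reach only later rows make up. A row lasts 1/10 s, in which the tool goes at most 50 mm and 0.15 rad, less where a joint would pass 70% of its speed; a pose out of reach is approached as far as the arm can. OPENING is the finger opening in mm, set as the command begins (- or left out keeps the last). The fingers move at their own pace and stop on an object; the grip force is fixed at half the most. Time passes only in rows, so rows that do not move let the fingers close. It prints the time, the measured TCP pose, the force, the opening and the grip force at its end. A shift or turn number past 1, either way, is cut back to 1. Input that does not fit is refused with a message, and nothing moves.
- arm.read_state(): the state, without advancing time (a new reading comes with each control period).
- arm.get_image(name): name is "side" or "top" or "wrist"; returns the picture (420x560x3 uint8, blue, green, red); there is no depth.
- arm.get_calibration(name): a dict with "K" (3x3 intrinsics, pixels), "rvec" (rotation vector, rad) and "tvec" (3), from world to camera coordinates, as OpenCV has them. Camera axes: x right, y down, z forward; pixel columns grow to the right and rows downward; lengths in mm; the calibration is good to about 2 mm. A picture is of the moment at which its call begins: read the wrist's pose just before it. get_calibration takes no time and is no camera call; for the wrist camera it gives the pose at the moment of the call.
- arm.job_done(): hands the job in; it is judged then, once.
The state is a dict: "clock": time; "joints": joint angles; "joint_vel": joint speeds; "joint_efforts": joint torques, N m; "position": TCP position; "ee_rot": TCP orientation; "contact_force": force on the tool from outside, world axes, zero at the start; "wrist_torque": the same for the moment, N m; "gripper_width": finger opening in mm; "grasp_force": force on a finger pad.
Only numpy, scipy, OpenCV 4.12 (cv2) and the standard library are available. Lean on these libraries where they do the work, as an engineer would, in place of code of your own. Each camera call takes 0.05 s, during which the arm holds its last target. There are 200 camera calls.

## Working session

There is one attempt and no reset: what is moved stays moved. The work goes in short steps, Python scripts to look and compute and a shell command to move; the robot and the scene stay as the last step left them, time stands still between calls to the robot, and variables do not carry over. Pictures are saved under pics/ and viewed, at most 10 in all, crops included, and the job is handed in when it is done.

```bash
ls; mkdir -p pics
python3 - <<'E'
from bench import arm
import cv2
s=arm.read_state(); print(s)
for n in("top","side"):
    im=arm.get_image(n); cv2.imwrite(f"pics/{n}0.png",im)
    c=arm.get_calibration(n); print(n,c)
E
```

```text
bench.py
jog.py
pics
{'clock': 0.0, 'joints': array([ 1.46261017e+00,  3.85605856e-01,  6.61409995e-03, -4.74368499e-04,
       -1.19398834e+00, -2.58595244e-01]), 'joint_vel': array([-0.00029312, -0.00157158, -0.00035024, -0.00148845, -0.00017769,
       -0.00141193]), 'joint_efforts': array([ 5.28985347e-04, -3.92287982e+01,  1.88401026e+01,  4.18612048e+00,
       -4.64520621e-03, -9.07719766e-07]), 'position': array([223.92704621, 582.92723963, 247.1908411 ]), 'ee_rot': array([ 9.83214430e-01, -1.82450388e-01, -1.37788319e-04,  1.10536377e-03]), 'contact_force': array([ 0.34329249, -0.76719221, -0.04205491]), 'wrist_torque': array([ 0.02179089, -0.02842857,  0.03976099]), 'grasp_force': 0.0, 'gripper_width': 85.49833621662059}
top {'K': array([[485.35207507,   0.        , 276.81392689],
       [  0.        , 485.35207507, 213.72688506],
       [  0.        ,   0.        ,   1.        ]]), 'rvec': array([ 2.18555441, -2.15381262,  0.12581684]), 'tvec': array([265.44864399, 537.5563032 , 851.63027086])}
side {'K': array([[492.50668304,   0.        , 278.4314256 ],
       [  0.        , 492.50668304, 212.16718633],
       [  0.        ,   0.        ,   1.        ]]), 'rvec': array([ 0.26027289, -2.46276949,  1.72239662]), 'tvec': array([ 553.09546048,   34.5227943 , 1039.31309405])}
```

View pics/top0.png

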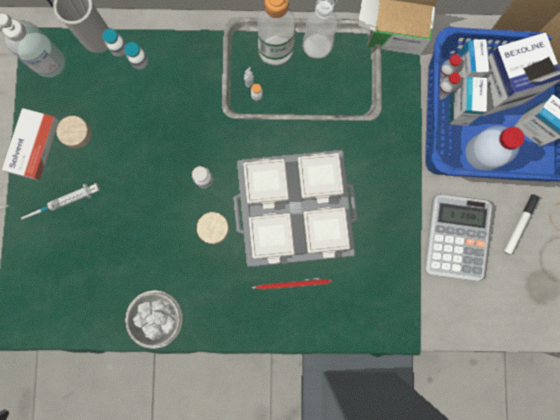

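View pics/side0.png

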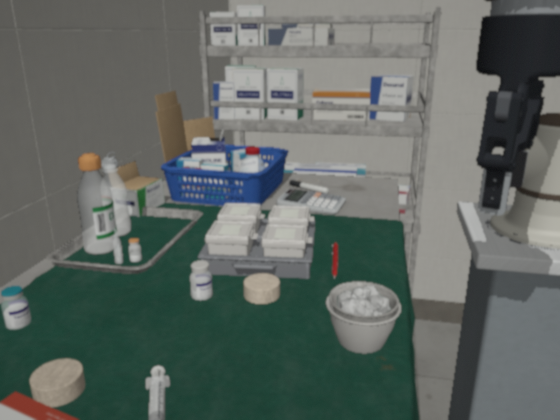

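The top view shows the lids at about (266,181), (321,176), (271,236) and (326,230), with the tabs pointing down towards the robot. The pen is at (290,284), the tape roll at (212,228) and the vial at (202,177). The side view shows all four lids. Next I'll segment the lids.

```bash
cat > h.py <<'E'
import numpy as np,cv2
from bench import arm
def cam(c):
    R=cv2.Rodrigues(c["rvec"])[0]; return c["K"],R,np.ravel(c["tvec"])
def ray(c,p):
    K,R,t=cam(c); d=R.T@np.linalg.solve(K,[p[0],p[1],1.]); return -R.T@t,d
def onplane(c,p,z):
    o,d=ray(c,p); return o+d*(z-o[2])/d[2]
def cross(rays):
    A=np.zeros((3,3));b=np.zeros(3)
    for o,d in rays:
        d=d/np.linalg.norm(d);P=np.eye(3)-np.outer(d,d);A+=P;b+=P@o
    x=np.linalg.solve(A,b)
    return x,max(np.linalg.norm(np.cross(x-o,d/np.linalg.norm(d))) for o,d in rays)
def proj(c,X):
    return cv2.projectPoints(np.float64(X).reshape(-1,3),c["rvec"],c["tvec"],c["K"],None)[0].reshape(-1,2)
E
python3 - <<'E'
from h import *
im=cv2.imread("pics/top0.png");c=arm.get_calibration("top")
for th in(170,185,200):
    m=(im.min(2)>th).astype(np.uint8); m[:140]=0;m[270:]=0;m[:,:235]=0;m[:,360:]=0
    n,l,s,ce=cv2.connectedComponentsWithStats(m)
    for i in range(1,n):
        if s[i,4]>300:
            r=cv2.minAreaRect(np.argwhere(l==i)[:,::-1].astype(np.float32))
            print(th,s[i],np.round(r[0],1),np.round(r[1],1),round(r[2],1),onplane(c,r[0],69).round(1))
s=cv2.imread("pics/side0.png")[195:285,190:330]
cv2.imwrite("pics/crop.png",np.vstack([cv2.resize(s,(448,288),interpolation=2),cv2.resize(im[140:270,230:360],(448,300),interpolation=2)]))
w=arm.get_calibration("wrist");K,R,t=cam(w);print(w["K"],-R.T@t,R)
E
```

```text
170 [ 298  153   45   51 1785] [320.2 178. ] [49.5 41.7] 83.2 [592.8 198.9  69. ]
170 [ 243  159   45   50 1772] [265.5 183.6] [49.7 41.4] 83.9 [581.5 294.   69. ]
170 [ 303  207   46   51 1832] [326.2 232.1] [49.8 41.8] 83.4 [498.6 188.1  69. ]
170 [ 249  213   45   51 1821] [271.  237.9] [50.  41.7] 84.3 [487.3 282.9  69. ]
185 [ 298  153   45   50 1680] [320.4 177.8] [48.6 40.8] 83.4 [593.2 198.6  69. ]
185 [ 244  159   44   50 1656] [265.4 183.3] [48.9 41.1] 83.7 [582.  294.2  69. ]
185 [ 304  208   45   50 1724] [326.4 232.2] [49.  41.2] 83.7 [498.5 187.8  69. ]
185 [ 249  214   45   49 1720] [271.  237.9] [48.9 41.3] 84.5 [487.2 283.   69. ]
200 [ 298  154   44   43 1397] [319.9 175. ] [39.4 40. ] 83.7 [598.3 199.5  69. ]
200 [ 248  160   40   42 1321] [266.5 180.1] [40.1 37. ] 83.7 [587.7 292.3  69. ]
200 [ 304  208   45   44 1424] [326.  229.7] [40.1 40.3] 83.8 [502.8 188.6  69. ]
200 [ 253  214   40   41 1359] [272.2 235.3] [40.2 37.2] 83.7 [491.7 281.   69. ]
[[292.04223403   0.         281.89217136]
 [  0.         292.04223403 208.36501129]
 [  0.           0.           1.        ]] [289.10697371 558.48033797 372.38944459] [[-0.35841477 -0.93355975  0.0022443 ]
 [-0.89730891  0.3451587   0.27514032]
 [-0.25763457  0.09660053 -0.96140146]]
```

View pics/crop.png

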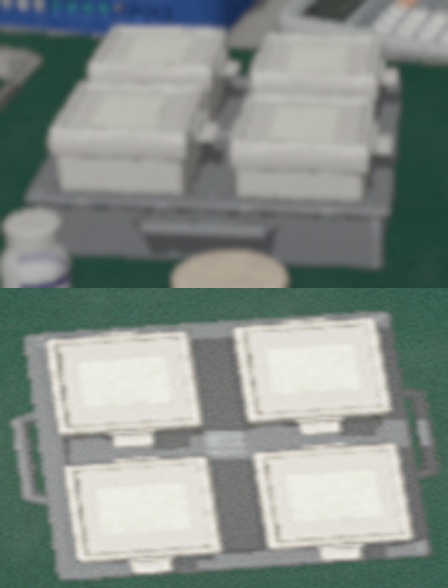

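The crop shows the four lids squarely aligned, with the tabs at the lower side and a clear rim on each. The yaw is about 0.114 rad and the pitch is 96 mm. I'll move the wrist camera over the carrier and close the fingers on the way.

Units first: shifts go in shares of 100 cm and turns go in shares of 2 rad. So 317 mm / 1000 = 0.317, 181 mm / 1000 = 0.181, -0.48 rad / 2 = -0.24.

```bash
python3 jog.py '0.04 0.022 -0.006 0 0 -0.03 | 0.08 0.045 -0.013 0 0 -0.06 | 0.12 0.068 -0.02 0 0 -0.09 | 0.16 0.091 -0.026 0 0 -0.12 | 0.2 0.114 -0.033 0 0 -0.155 | 0.24 0.137 -0.039 0 0 -0.185 | 0.28 0.16 -0.046 0 0 -0.215 | 0.317 0.181 -0.052 0 0 -0.24 | 0.317 0.181 -0.052 0 0 -0.24 | 0.317 0.181 -0.052 0 0 -0.24' 0
python3 - <<'E'
from h import *
import pickle
s=arm.read_state();print(s["clock"],s["position"],s["ee_rot"],s["joints"],s["gripper_width"])
c=arm.get_calibration("wrist");im=arm.get_image("wrist");cv2.imwrite("pics/w1.png",im);pickle.dump(c,open("w1.pkl","wb"))
E
```

```text
clock: 1.1
position: [455.4, 299.8, 300.0]
ee_rot: [0.998, 0.055, -0.0, 0.0]
contact_force: [-0.9, 0.6, 0.2]
gripper_width: -0.1
grasp_force: 0.0
1.1 [455.44481883 299.831745   299.95410477] [ 9.98471669e-01  5.52647268e-02 -3.65645529e-04  5.41680547e-05] [ 8.79384438e-01  2.15596811e-01 -1.01930949e-01 -4.87410648e-04
 -1.25384482e+00  8.02149736e-01] -0.05923744131278611
```

View pics/w1.png

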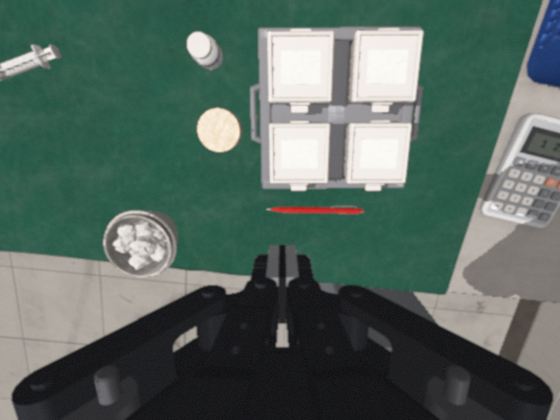

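The wrist view shows all four lids clear of the fingers, at about (300,67), (387,66), (299,153) and (378,153), with the pen at (315,210). I'll take the second view 110 mm to the right.

Scaled: 110 mm / 1000 = 0.11, 80 mm / 1000 = 0.08.

```bash
python3 jog.py '0 0.04 0 0 0 0 | 0 0.08 0 0 0 0 | 0 0.11 0 0 0 0 | 0 0.11 0 0 0 0 | 0 0.11 0 0 0 0'
python3 - <<'E'
from h import *
import pickle
c=arm.get_calibration("wrist");im=arm.get_image("wrist");cv2.imwrite("pics/w2.png",im);pickle.dump(c,open("w2.pkl","wb"))
a=cv2.imread("pics/w1.png")
print(a[67,260:345].tolist()); print(a[20:110,290].min(1))
ha=cv2.resize(a[20:200,245:435],(400,380),interpolation=2)
K,R,t=cam(c);u=proj(c,[[547,242,69]])[0].astype(int);print(u)
hb=cv2.resize(im[max(u[1]-90,0):u[1]+90,u[0]-95:u[0]+95],(400,380),interpolation=2)
cv2.imwrite("pics/c2.png",np.hstack([ha,hb]))
E
```

```text
clock: 1.65
position: [467.1, 192.1, 300.2]
ee_rot: [0.998, 0.057, -0.0, -0.0]
contact_force: [-0.7, 0.2, 0.2]
gripper_width: -0.1
grasp_force: 0.0
[[157, 153, 154], [162, 157, 160], [161, 157, 159], [161, 157, 159], [161, 159, 160], [160, 158, 158], [161, 160, 163], [180, 181, 187], [213, 219, 225], [229, 234, 240], [227, 232, 238], [201, 209, 220], [175, 182, 190], [187, 194, 205], [220, 226, 232], [233, 238, 243], [235, 240, 245], [235, 240, 245], [236, 240, 245], [236, 240, 245], [239, 244, 248], [242, 248, 249], [244, 250, 251], [245, 250, 251], [244, 250, 251], [245, 250, 251], [244, 250, 251], [243, 249, 250], [244, 250, 250], [244, 250, 251], [244, 250, 250], [242, 249, 250], [243, 249, 250], [242, 249, 250], [243, 249, 250], [241, 248, 249], [242, 248, 249], [243, 249, 250], [245, 250, 251], [246, 250, 251], [246, 250, 251], [244, 250, 251], [244, 250, 250], [244, 250, 251], [244, 250, 251], [243, 250, 250], [243, 249, 250], [243, 249, 250], [243, 249, 250], [244, 249, 250], [244, 250, 250], [243, 249, 250], [243, 249, 250], [243, 249, 250], [244, 249, 250], [243, 249, 250],
[... 169 characters left out ...]
, [234, 239, 244], [232, 236, 242], [229, 234, 240], [231, 237, 242], [231, 236, 242], [215, 222, 229], [170, 177, 185], [131, 135, 140], [114, 113, 115], [110, 108, 110], [111, 109, 111], [110, 109, 111], [108, 106, 107], [110, 106, 108], [110, 107, 109], [107, 105, 106], [109, 107, 109], [108, 106, 107], [108, 106, 108]]
[ 53  52  55  52  48  51  63  99 147 180 196 203 216 223 217 194 199 226
 235 236 236 236 236 236 235 235 235 236 235 237 239 243 245 245 245 245
 244 244 245 245 245 243 244 244 244 244 243 244 245 243 243 242 241 242
 242 241 242 242 243 241 241 241 242 240 237 235 235 235 234 234 235 235
 236 236 234 234 226 214 219 225 215 191 185 185 169 147 156 172 177 179]
[247 110]
```

View pics/c2.png

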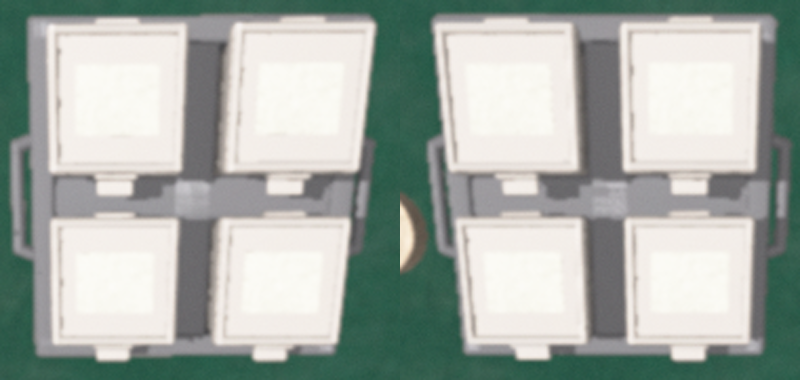

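The crops show the bright paper labels clearly on each lid in both views. I'll triangulate the label centres, taking blue above about 239.5.

Run:
```python
from h import *
import pickle
mids=np.array([[593,198.6],[582,294.2],[498.5,187.8],[487.2,283]])+[7,.8]
W=[(pickle.load(open(f"w{i}.pkl","rb")),cv2.imread(f"pics/w{i}.png")) for i in(1,2)]
P=[]
for k,(x,y) in enumerate(mids):
    rays=[];info=[]
    for c,im in W:
        b=cv2.GaussianBlur(im[...,0],(3,3),0)
        u=proj(c,[[x,y,68]])[0]; q=np.zeros_like(b)
        q[int(u[1])-27:int(u[1])+28,int(u[0])-27:int(u[0])+28]=1
        m=((b>238)&(q>0)).astype(np.uint8); n,l,s,ce=cv2.connectedComponentsWithStats(cv2.morphologyEx(m,cv2.MORPH_OPEN,np.ones((5,5))))
        i=1+s[1:,4].argmax(); h=cv2.minAreaRect(np.argwhere(l==i)[:,::-1].astype(np.float32))
        rays.append(ray(c,ce[i])); info.append((s[i,2:].tolist(),np.round(ce[i],1).tolist()))
    X,e=cross(rays);P.append(X);print(k,X.round(1),round(e,2),[onplane(c,i[1],67)[:2].round(1) for i,(c,_) in zip(info,W)],info)
P=np.array(P);cn=P.mean(0);print(cn,P[0]-P[2],P[1]-P[3],P[1]-P[0],P[3]-P[2])
```

```text
0 [599.8 199.2  70.2] 0.12 [array([600.6, 198.2]), array([600.3, 199.2])] [([41, 33, 1264], [386.8, 65.7]), ([40, 33, 1273], [289.4, 65.8])]
1 [588.9 294.6  68.4] 0.19 [array([589.4, 294.6]), array([588.9, 294.9])] [([41, 34, 1320], [300.0, 66.2]), ([41, 34, 1269], [203.3, 66.2])]
2 [504.8 188.4  68.5] 0.04 [array([504.9, 187.9]), array([504.6, 188.4])] [([38, 29, 1000], [378.6, 153.0]), ([37, 29, 998], [288.7, 153.0])]
3 [493.6 283.4  65.3] 0.02 [array([493.7, 283.5]), array([493.8, 283. ])] [([37, 29, 1014], [299.0, 153.4]), ([37, 29, 980], [210.0, 153.0])]
[546.78484901 241.41106039  68.12570802] [95.00368172 10.77888457  1.68197598] [95.30430411 11.19203089  3.11711152] [-10.96320539  95.41254012  -1.80214045] [-11.26382779  94.9993938   -3.23727599]
```

The label points are consistent: the spacing is about 95.6 mm, the plates stand 65–70 mm high, and the two-ray residuals are under 0.2 mm. I'll start with lid C (index 2, near right) and probe its tab 30 mm from the middle, so the fingertips stay clear of the neighbour.

Scaled: 203 mm / 1000 = 0.203, 190 mm / 1000 = 0.19.

```bash
python3 jog.py '0.007 0.008 0.04 0 0 0 | 0.007 0.008 0.08 0 0 0 | 0.007 0.008 0.12 0 0 0 | 0.007 0.008 0.16 0 0 0 | 0.007 0.008 0.19 0 0 0 | 0.007 0.008 0.203 0 0 0 | 0.007 0.008 0.203 0 0 0 | 0.007 0.008 0.203 0 0 0'
for i in 1 2 3 ; do python3 jog.py '0 0 0.002 0 0 0 | 0 0 0.002 0 0 0 | 0 0 0.002 0 0 0' | egrep 'pos|force:'; done
```

```text
clock: 2.5
position: [475.7, 185.6, 97.5]
ee_rot: [0.998, 0.058, 0.0, 0.0]
contact_force: [0.3, 0.2, 0.7]
gripper_width: 0.1
grasp_force: 0.0
position: [475.7, 184.6, 96.1]
contact_force: [-0.0, 0.9, 0.1]
grasp_force: 0.0
position: [475.4, 184.2, 93.4]
contact_force: [-0.7, 0.0, -0.0]
grasp_force: 0.0
position: [475.4, 184.3, 91.2]
contact_force: [-1.2, 0.2, 0.7]
grasp_force: 0.0
```

Scaled: 1 mm / 1000 = 0.001.

```bash
for i in 1 2 3 ; do python3 jog.py '0 0 0.001 0 0 0 | 0 0 0.001 0 0 0 | 0 0 0.001 0 0 0' | egrep 'pos|ct_force:'; done
```

```text
position: [475.4, 184.3, 90.3]
contact_force: [0.0, 0.5, 0.3]
position: [475.4, 184.3, 89.3]
contact_force: [-0.0, -0.0, -0.3]
position: [475.4, 184.3, 88.3]
contact_force: [0.3, 0.5, -0.0]
```

Scaled: 0.5 mm / 1000 = 0.0005.

```bash
for i in 1 2 3 4; do python3 jog.py '0 0 0.0005 0 0 0 | 0 0 0.0005 0 0 0 | 0 0 0.0005 0 0 0' | egrep 'pos|ct_force:'; done
```

```text
position: [475.4, 184.3, 87.8]
contact_force: [-0.6, 0.7, 0.1]
position: [475.4, 184.3, 87.3]
contact_force: [0.3, -0.1, 0.9]
position: [475.4, 184.3, 86.8]
contact_force: [-0.2, -0.4, -0.2]
position: [475.4, 184.3, 86.3]
contact_force: [0.7, -0.7, -0.2]
```

Scaled: 0.5 mm / 1000 = 0.0005.

```bash
for i in 1 2 3 4; do python3 jog.py '0 0 0.0005 0 0 0 | 0 0 0.0005 0 0 0 | 0 0 0.0005 0 0 0' | egrep 'pos|ct_force:'; done
```

```text
position: [475.4, 184.4, 86.1]
contact_force: [-0.2, -0.7, 3.9]
position: [475.5, 184.4, 86.0]
contact_force: [-2.6, -0.7, 6.6]
position: [475.5, 184.4, 86.0]
contact_force: [-2.8, -0.7, 8.9]
position: [475.5, 184.4, 86.0]
contact_force: [-4.4, 0.0, 11.9]
```

Lid C's tab stops hard at 86.1 (12 N with no dip), so it's home. Next is lid D (near left), which I expect to make contact at about 83.

Scaled: -96 mm / 1000 = -0.096, -80 mm / 1000 = -0.08.

```bash
python3 jog.py '0 0 -0.014 0 0 0 | -0.0007 -0.04 -0.014 0 0 0 | -0.0007 -0.08 -0.014 0 0 0 | -0.0007 -0.096 -0.014 0 0 0 | -0.0007 -0.096 -0.014 0 0 0 | -0.0007 -0.096 -0.006 0 0 0 | -0.0007 -0.096 -0.0015 0 0 0 | -0.0007 -0.096 -0.0015 0 0 0 | -0.0007 -0.096 -0.0015 0 0 0'
for i in 1 2 3 4 5 6; do python3 jog.py '0 0 0.0007 0 0 0 | 0 0 0.0007 0 0 0 | 0 0 0.0007 0 0 0' | egrep 'pos|ct_force:'; done
```

```text
clock: 7.6
position: [463.9, 278.7, 85.5]
ee_rot: [0.998, 0.056, -0.0, 0.0]
contact_force: [-0.2, -0.1, 0.3]
gripper_width: 0.1
grasp_force: 0.0
position: [464.0, 279.6, 85.3]
contact_force: [-0.0, -0.0, 0.3]
position: [463.8, 279.6, 84.4]
contact_force: [-0.2, -0.0, 0.5]
position: [463.8, 279.6, 83.7]
contact_force: [-0.4, -0.6, 0.3]
position: [463.9, 279.7, 83.5]
contact_force: [-1.9, -0.9, 6.0]
position: [463.9, 279.7, 83.5]
contact_force: [-2.4, -1.3, 9.1]
position: [463.9, 279.7, 83.4]
contact_force: [-5.3, -0.9, 13.3]
```

D is home too. Next is lid B (far left) at its tab, with contact expected at about 86.2.

Scaled: 96 mm / 1000 = 0.096, -6.8 mm / 1000 = -0.0068.

```bash
python3 jog.py '0 0 -0.02 0 0 0 | 0.04 0 -0.02 0 0 0 | 0.08 0 -0.02 0 0 0 | 0.096 -0.0006 -0.02 0 0 0 | 0.096 -0.0006 -0.02 0 0 0 | 0.096 -0.0006 -0.01 0 0 0 | 0.096 -0.0006 -0.0068 0 0 0 | 0.096 -0.0006 -0.0068 0 0 0 | 0.096 -0.0006 -0.0068 0 0 0'
for i in 1 2 3 4 5 6; do python3 jog.py '0 0 0.0006 0 0 0 | 0 0 0.0006 0 0 0 | 0 0 0.0006 0 0 0' | egrep 'pos|ct_force:'; done
```

```text
clock: 10.3
position: [558.5, 291.1, 88.4]
ee_rot: [0.998, 0.057, -0.0, 0.0]
contact_force: [0.2, -0.3, -0.2]
gripper_width: -0.3
grasp_force: 0.0
position: [559.2, 291.2, 88.1]
contact_force: [0.2, 0.9, -0.1]
position: [559.2, 291.0, 87.2]
contact_force: [0.5, -1.0, -0.3]
position: [559.2, 291.1, 86.6]
contact_force: [0.3, 0.2, 0.2]
position: [559.2, 291.0, 86.0]
contact_force: [-0.1, 0.0, 1.6]
position: [559.1, 291.1, 85.4]
contact_force: [-0.9, 0.2, 1.1]
position: [559.1, 291.1, 84.8]
contact_force: [0.4, -1.0, 0.6]
```

Lid B yields softly, with about 1 N over more than 1 mm, so it's the loose one. I'll keep pressing its tab until it snaps.

Scaled: 0.7 mm / 1000 = 0.0007.

```bash
for i in 1 2 3 4 5 6; do python3 jog.py '0 0 0.0007 0 0 0 | 0 0 0.0007 0 0 0 | 0 0 0.0007 0 0 0' | egrep 'pos|ct_force:'; done
```

```text
position: [559.1, 291.0, 84.2]
contact_force: [-1.1, 0.6, 2.1]
position: [559.1, 291.0, 83.6]
contact_force: [-3.0, -1.1, 3.8]
position: [559.1, 291.0, 83.0]
contact_force: [-3.7, 0.3, 5.2]
position: [559.0, 291.0, 82.0]
contact_force: [-3.5, 0.9, 3.7]
position: [559.3, 291.0, 81.0]
contact_force: [-2.2, -0.4, 1.6]
position: [559.2, 291.1, 80.6]
contact_force: [-2.2, -0.3, 3.0]
```

Scaled: 0.7 mm / 1000 = 0.0007.

```bash
for i in 1 2 3 4 5; do python3 jog.py '0 0 0.0007 0 0 0 | 0 0 0.0007 0 0 0 | 0 0 0.0007 0 0 0' | egrep 'pos|ct_force:'; done
```

```text
position: [559.5, 291.1, 79.4]
contact_force: [-0.2, 0.2, -0.1]
position: [559.4, 291.1, 79.2]
contact_force: [-0.5, -0.4, 1.0]
position: [559.4, 291.2, 78.9]
contact_force: [-1.4, 0.2, 2.0]
position: [559.3, 291.1, 78.6]
contact_force: [-1.7, 0.6, 5.8]
position: [559.3, 291.2, 78.4]
contact_force: [-3.4, -1.2, 7.8]
```

The tab snapped: the edge is down about 7.8 mm and stiff again. Now the far edge, 60 mm further along x.

Scaled: 61 mm / 1000 = 0.061, 30 mm / 1000 = 0.03.

```bash
python3 jog.py '0 0 -0.012 0 0 0 | 0 0 -0.024 0 0 0 | 0.03 0 -0.026 0 0 0 | 0.061 0 -0.026 0 0 0 | 0.061 0 -0.026 0 0 0 | 0.061 0 -0.018 0 0 0 | 0.061 0 -0.013 0 0 0 | 0.061 0 -0.013 0 0 0 | 0.061 0 -0.013 0 0 0'
for i in 1 2 3 4 5 6 7 8; do python3 jog.py '0 0 0.0008 0 0 0 | 0 0 0.0008 0 0 0 | 0 0 0.0008 0 0 0' | egrep 'pos|ct_force:'; done
```

```text
clock: 16.3
position: [619.1, 297.9, 90.0]
ee_rot: [0.998, 0.057, -0.0, 0.0]
contact_force: [0.3, -0.7, -0.2]
gripper_width: 0.2
grasp_force: 0.0
position: [619.8, 298.1, 89.6]
contact_force: [0.9, -0.7, -0.6]
position: [619.8, 297.9, 88.5]
contact_force: [0.5, -0.6, -0.9]
position: [619.8, 297.9, 87.6]
contact_force: [0.3, 0.2, -0.6]
position: [619.9, 298.0, 87.0]
contact_force: [0.2, -0.1, -0.0]
position: [619.9, 298.0, 86.2]
contact_force: [1.3, -0.9, 0.7]
position: [620.0, 298.1, 85.5]
contact_force: [0.1, -0.0, 1.5]
position: [620.1, 298.1, 84.9]
contact_force: [1.6, -0.6, 2.1]
position: [620.4, 298.2, 84.2]
contact_force: [3.1, -0.1, 3.8]
```

Scaled: 0.7 mm / 1000 = 0.0007.

```bash
for i in 1 2 3 4 5 6 7; do python3 jog.py '0 0 0.0007 0 0 0 | 0 0 0.0007 0 0 0 | 0 0 0.0007 0 0 0' | egrep 'pos|ct_force:'; done
```

```text
position: [620.5, 298.2, 83.6]
contact_force: [3.7, -0.5, 4.5]
position: [620.7, 298.2, 83.0]
contact_force: [3.6, -0.1, 4.1]
position: [620.4, 298.2, 82.1]
contact_force: [2.7, -0.4, 6.1]
position: [619.8, 298.2, 80.9]
contact_force: [3.0, 0.3, 4.9]
position: [619.2, 297.9, 79.7]
contact_force: [1.8, 1.0, 3.4]
position: [619.4, 297.9, 79.5]
contact_force: [-0.2, 1.1, 5.8]
position: [619.4, 297.9, 79.3]
contact_force: [0.3, -0.3, 6.2]
```

Scaled: 0.7 mm / 1000 = 0.0007.

```bash
for i in 1 2; do python3 jog.py '0 0 0.0007 0 0 0 | 0 0 0.0007 0 0 0 | 0 0 0.0007 0 0 0' | egrep 'pos|ct_force:'; done
python3 jog.py '0 0 -0.012 0 0 0 | 0 0 -0.022 0 0 0 | -0.03 0 -0.022 0 0 0 | -0.061 0 -0.022 0 0 0 | -0.061 0 -0.022 0 0 0 | -0.061 0 -0.014 0 0 0 | -0.061 0 -0.006 0 0 0 | -0.061 0 -0.006 0 0 0 | -0.061 0 -0.006 0 0 0'
for i in 1 2 3 4 5 6; do python3 jog.py '0 0 0.0009 0 0 0 | 0 0 0.0009 0 0 0 | 0 0 0.0009 0 0 0' | egrep 'pos|ct_force:'; done
```

```text
position: [619.5, 298.0, 79.2]
contact_force: [0.3, 0.3, 8.6]
position: [619.6, 298.0, 79.0]
contact_force: [-1.0, 0.3, 10.9]
clock: 22.3
position: [559.5, 290.8, 82.4]
ee_rot: [0.998, 0.056, -0.001, 0.0]
contact_force: [0.2, -0.1, -0.8]
gripper_width: -0.2
grasp_force: 0.0
position: [559.4, 291.1, 82.6]
contact_force: [0.4, 0.0, -0.7]
position: [559.2, 291.1, 81.7]
contact_force: [-0.4, -0.6, -0.8]
position: [559.1, 291.1, 80.7]
contact_force: [-0.5, 0.1, 0.1]
position: [559.2, 291.1, 79.9]
contact_force: [-0.6, 0.4, 0.5]
position: [559.2, 291.2, 79.6]
contact_force: [-1.6, 0.4, 5.7]
position: [559.1, 291.1, 79.2]
contact_force: [-3.4, -0.8, 8.0]
```

Both edges now stop firm at about 79.5, roughly 7 mm lower than the start and level. I'll retreat and verify with the wrist camera.

Scaled: -222 mm / 1000 = -0.222, -200 mm / 1000 = -0.2.

```bash
python3 jog.py '0 0 -0.015 0 0 0 | 0 0 -0.06 0 0 0 | 0 0 -0.105 0 0 0 | 0 0 -0.15 0 0 0 | 0 0 -0.2 0 0 0 | -0.04 0 -0.222 0 0 0 | -0.08 0 -0.222 0 0 0 | -0.102 0 -0.222 0 0 0 | -0.102 0 -0.222 0 0 0 | -0.102 0 -0.222 0 0 0'|head -4
python3 - <<'E'
from h import *
import pickle
c=arm.get_calibration("wrist");im=arm.get_image("wrist");cv2.imwrite("pics/w3.png",im);pickle.dump(c,open("w3.pkl","wb"))
E
python3 jog.py '0 0.04 0 0 0 0 | 0 0.08 0 0 0 0 | 0 0.11 0 0 0 0 | 0 0.11 0 0 0 0 | 0 0.11 0 0 0 0'|head -2
python3 - <<'E'
from h import *
import pickle
c=arm.get_calibration("wrist");im=arm.get_image("wrist")
W=[(pickle.load(open("w3.pkl","rb")),cv2.imread("pics/w3.png")),(c,im)]
for x,y in [(599.8,199.2),(588.9,294.6),(504.8,188.4),(493.6,283.4)]:
    r=[]
    for c,i in W:
        b=cv2.GaussianBlur(i[...,0],(3,3),0);u=proj(c,[[x,y,67]])[0].astype(int);q=np.zeros_like(b);q[u[1]-27:u[1]+28,u[0]-27:u[0]+28]=1
        n,l,s,ce=cv2.connectedComponentsWithStats(cv2.morphologyEx(((b>238)&(q>0)).astype(np.uint8),cv2.MORPH_OPEN,np.ones((5,5))))
        r.append(ray(c,ce[1+s[1:,4].argmax()]))
    X,e=cross(r);print(X.round(1),round(e,2))
t=arm.get_image("top");cv2.imwrite("pics/top1.png",t)
o=cv2.imread("pics/top0.png");d=cv2.absdiff(t,o)[140:300,180:360].max(2);print((d>40).sum(),np.argwhere(d>40)[:,::-1][:20]+[180,140])
cv2.imwrite("pics/fin.png",np.hstack([cv2.resize(im[0:230,130:360],(400,400)),cv2.resize(t[140:300,180:360],(400,400))]))
E
```

```text
clock: 25.1
position: [457.8, 279.7, 300.1]
ee_rot: [0.998, 0.057, 0.0, -0.0]
contact_force: [-0.1, -0.3, -0.0]
clock: 25.65
position: [471.2, 169.8, 299.5]
[600.2 199.3  69.9] 0.02
[589.2 294.6  60.5] 0.09
[504.8 188.2  67.7] 0.02
[493.9 283.3  65.2] 0.17
5097 [[262 159]
 [263 159]
 [264 159]
 [265 159]
 [266 159]
 [267 159]
 [268 159]
 [275 159]
 [276 159]
 [277 159]
 [278 159]
 [279 159]
 [280 159]
 [281 159]
 [282 159]
 [283 159]
 [258 160]
 [266 160]
 [267 160]
 [268 160]]
```

View pics/fin.png

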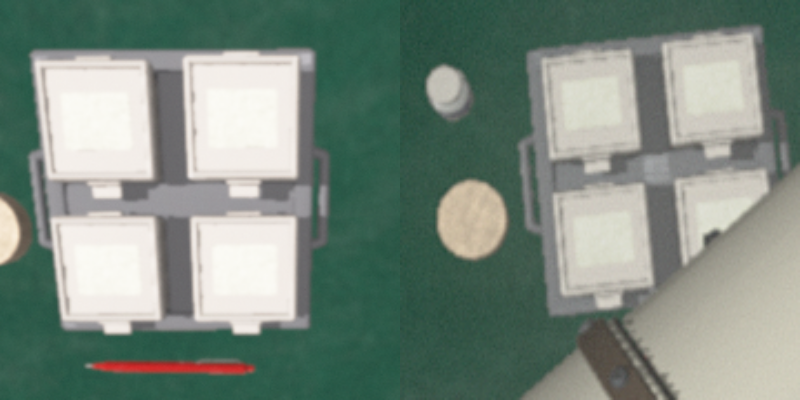

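The left picture (wrist) shows all four lids in place and the pen undisturbed at about (170,367). The right picture (top) shows the vial and tape roll at (448,92) and (472,218), with the arm covering the near right lid. Lid B's label is 7.9 mm lower, and the other three are unchanged within 1 mm. I'm handing in.

```bash
python3 -c "
from bench import arm
print(arm.job_done())"
```

```text
the job is handed in; nothing more can be done
None
```

The loose lid was the far-left one (lid B): both its edges are snapped down about 7 mm and level, the other lids, vial, tape roll and pen look unmoved in the final pictures, and the job is handed in (no verdict was returned); I never pressed the far-right lid, and the two near lids only at the tab.

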